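Blind-stamp a print: load the brass chop and hold the press at full impression

ROBOT

A 6-joint arm with a two-finger parallel gripper is mounted at the origin on the work surface. World frame = base frame: x ahead of the robot, y to its left, z up, the work surface at z = 0. Lengths are in m, angles in rad, forces in N, time in s.
With the tool pointing down it reaches from about 0.25 to 0.85 m from the base axis. Payload 12.5 kg.
Tool frame: the origin (TCP) lies on the centre line of the jaws, within the pads' length; the fingertips stand arm.tip_extent ahead of it and the grasp point (between the pads) lies 5 mm behind it (arm.tip_extent is the distance from the TCP to the fingertips, in m); z points along the fingers, y is the direction in which the jaws open and shut (so a half turn about z gives the same grasp; the last joint's range is limited). The gripper opens to 93 mm and grips with 3 to 60 N. Pads are 15 mm wide; open, the fingers measure 128 mm over their backs; the gripper's body (75 mm by 188 mm) begins 65 mm behind the grasp point.
Start: joints at [1.083, 0.351, 1.652, -0, 1.139, -0.085], TCP at [0.216, 0.506, 0.233] pointing down, gripper open.
Joint ranges: [-2.75, 2.75], [-0.79, 2.1], [0.01, 2.65], [-1.57, 4.71], [0.07, 3.14], [-2.87, 2.87]. Speed limits (rad/s): [2.22, 2.22, 2.79, 3.14, 3.14, 3.14].

INTERFACE

Orientations are given as a 3x3 rotation matrix whose columns are the frame's x, y, z axes.
In Python, from rig import arm gives the robot as it stands.
- The arm moves only by the tool move_arm, never from a script. Its argument "deltas" is text: rows parted by semicolons, each of 5 numbers parted by spaces: the opening in per cent of the stroke, from 0 (shut) to 100 (fully open), then the shift along the tool's x, y, z in mm, then the turn about the tool's z in degrees. In form: fingers tx ty tz roll; .... A call has 1 to 5 rows; each row is the pose to reach, as a shift and turn from the pose measured when the call began, along the tool's axes at that moment; what a row does not reach only later rows make up. A row lasts 1/10 s, in which the tool goes at most 50 mm and 8.59 degrees, less where a joint would pass 70% of its speed; a pose out of reach is approached as far as the arm can. A call with a gripper value outside its range is refused whole. The fingers move at their own pace and stop on an object; "newtons" is the grip in N (left out, the last holds). Time passes only in rows, so rows that repeat a pose let the fingers close. It gives the time, the measured TCP pose, the force and the opening at its end, in the units of the state.
- arm.observe(): the state, without advancing time (a new reading comes with each control period).
- arm.grab_frame(name): name is "side" or "top" or "wrist"; returns a dict with "color" (384x512x3 uint8, blue, green, red), "depth" (384x512 float32, m along the optical axis (not along the pixel's ray), 0 where there is no reading), "intrinsics" (3x3 intrinsics, pixels), "D" ([k1, k2, p1, p2, k3] as OpenCV has them; the pictures are not rectified), "world_from_camera" (4x4, takes a point from camera to world coordinates); the wrist camera has in their place "hand_eye" (4x4, takes a point from camera to tool coordinates, whose origin is the TCP and whose axes are the flange's). Camera axes: x right, y down, z forward; pixel columns grow to the right and rows downward; lengths in m; the calibration is good to about 2 mm. A picture is of the moment at which its call begins: read the wrist's pose just before it.
- arm.job_done(): hands the job in, once; it reports no verdict.
The state is a dict: "time_s": time; "joints": joint angles; "qvel": joint speeds; "joint_torque": joint torques, N m; "tool_pos": TCP position; "tool_rot": TCP orientation; "wrist_force": force on the tool from outside, world axes, zero at the start; "torque": the same for the moment, N m; "grip_width": opening from 0.0 (shut) to 1.0 (fully open).
Only numpy, scipy, OpenCV 4.12 (cv2) and the standard library are available. Lean on these libraries where they do the work, as an engineer would, in place of code of your own. Each camera call takes 0.05 s, during which the arm holds its last target. There are 200 camera calls.

TASK

Pick the brass chop out of the wooden bin of stamps, stand it upright in the steel locating ring on the embossing press's tray, and slide the tray fully home so that the chop is under the ram. Then press the red-gripped lever down past its first two clicks to the third, the full impression, and keep holding it there against its return spring: the program finishes while the lever is still being held down. Leave the other stamps in the bin and do not disturb the jar, the beaker or the tape.

Things in the scene. Friction and masses are not known exactly. Their poses are not given: they have to be found in the camera images.
- press: Hand-lever embossing press, grey-green casting, fixed to the bench: base 20 mm high, C-frame with its column at the back, head over the ram from 140 to 245 mm high, 80 mm wide and 150 mm deep (its front face 35 mm to the front of the ram axis). Origin on the bench under the ram axis. Its own x points to the back of the press (away from the operator), y to its left (the side on which the tray comes out), z up; it stands turned by up to 0.3 rad
- tray (a joint): Slide of the tray, m: 0 fully out to the left, 0.12 fully home against its stop with the ring under the ram. It moves to -y of the press, stays where it is left and takes 1 to 2 N to push (damping 4 N s/m)
- nest (a point): Centre of the locating ring on the tray, at the floor of the ring (the black print card, 40 mm above the bench) on which the chop stands. The steel ring has a bore of 37 mm, an outside diameter of 50 mm and is 10 mm high. The tray is an aluminium plate 110 x 150 mm
- tray_knob (a point): Centre of the black push knob that stands upright on the tray 85 mm to the left (press +y) of the ring's centre: diameter 22 mm, 24 mm high; the point is half-way up it, 64.5 mm above the bench, its top at 76.5 mm
- lever (a joint): Angle of the press lever, rad: 0 at rest (45 degrees up towards the front), growing as it is pressed down. Clicks (detents) at 0.30 light, 0.65 medium and 0.95 full impression; hard stop at 1.0. It springs back to 0 from any position when let go. With the chop under the ram it takes roughly 10 to 20 N on the grip, with a bump of a few newtons before each click
- lever_grip (a point): Centre of the red round grip at the lever's end: a horizontal bar of 26 mm diameter and 84 mm length along the press's y, pressed from above. It moves in an arc of radius 150 mm about lever_hinge: forward (press -x) and down, from 286 mm above the bench at rest to about 156 mm at the third click. The lever's steel arm joins the inner (press +y) end of the grip
- lever_hinge (a point): Point on the lever's pivot axis level with the grip's centre, 180 mm above the bench; the axis runs along the press's y. The grip stands from it at 45 degrees minus the joint angle above horizontal, towards press -x
- foot: Dark steel pressing foot of the ram, diameter 34 mm, origin at the centre of its lower face: 101 mm above the bench at rest, 6 mm over the top of a chop in the ring. The lever drives it down through a rack, and it gives on a spring of 1.2 N/mm: the more lever, the heavier the impression
- chop_center (a point): The chop, solid brass, the only brass-coloured stamp, standing upright in the bin: round, 55 mm high, foot 32 mm in diameter for the lowest 14 mm, body 24 mm in diameter above. About 0.22 kg. The point is on its axis, half-way up (27.5 mm above its underside); its z axis points up
- chop: The same brass chop; origin at the centre of its underside
- bin: Shallow open bin of pale wood, 190 x 240 mm outside, 35 mm high, wall and floor 5 mm thick, holding four upright stamps of one shape, brass, steel, black and blue, in any order, their axes at least about 70 mm apart and about 40 mm or more from the walls. Origin at the centre of its underside, x along the short side
- stamp_steel_center (a point): Steel-grey stamp of the chop's shape and size; point half-way up. To be left in the bin
- stamp_black_center (a point): Black stamp of the same shape; point half-way up. To be left in the bin
- stamp_blue_center (a point): Blue stamp of the same shape; point half-way up. To be left in the bin
- jar: White lidded jar with a label, diameter 68 mm, 85 mm high, standing to the front left of the press; origin at the centre of its underside. Not to be disturbed
- beaker: Clear plastic beaker, 72 mm across, 120 mm high, standing to the right rear; origin at the centre of its underside. Not to be disturbed
- tape: Roll of yellow masking tape lying flat, 90 mm across, 19 mm high; origin at the centre of its underside. Not to be disturbed

How it is judged:
On the way, in this order (a step that is already met when the one before it is completed fails the run):
1. the brass chop stands upright in the locating ring, let go, with the tray still out (horizontal distance between chop and nest below 0.006 m and z of chop in the frame of nest below 0.003 m and angle between chop's own z axis and vertical below 0.1 rad and contact force between the fingers and chop below 0.2 N and value of joint tray below 0.1 m), for 0.2 s.
2. the tray is fully home with the chop standing in its ring, and the lever not yet pressed (value of joint tray above 0.116 m and horizontal distance between chop and nest below 0.006 m and angle between chop's own z axis and vertical below 0.1 rad and value of joint lever below 0.15 rad), for 0.2 s.
At the end, for the whole second after the job is handed in: Through the last second the fingers press the lever (over 3 N) and hold the lever at the third click (0.88 rad or more); the foot presses the chop (over 15 N); the tray is home (0.115 m or more); the chop is upright (0.1 rad) on the ring's floor, within 6 mm of its centre (value of joint lever above 0.88 rad and contact force between the fingers and lever above 3 N and contact force between foot and chop above 15 N and value of joint tray above 0.115 m and horizontal distance between chop and nest below 0.006 m and z of chop in the frame of nest below 0.003 m and angle between chop's own z axis and vertical below 0.1 rad); the arm keeps its last pose, push and grip.
It fails at once if another stamp is taken out of the bin or knocked over (height (world z) of any of stamp_steel_center, stamp_black_center, stamp_blue_center above 0.05 m or angle between any of stamp_steel_center, stamp_black_center, stamp_blue_center's own z axis and vertical above 0.5 rad).
It fails at once if the jar, the beaker or the tape is pushed away (20 mm) or tipped (distance of any of jar, beaker, tape from where it was at the start of the episode above 0.02 m or angle between any of jar, beaker's own z axis and vertical above 0.4 rad).
It also fails if it takes over 72 s, if anything falls off the work surface, if the arm or the gripper's body presses on something with over 40 N, if the wrist force passes 120 N, or if a joint passes its speed limit or range.

## Working session

There is one attempt and no reset: what is moved stays moved. The work goes in short steps, Python scripts to look and compute and a tool call to move; the robot and the scene stay as the last step left them, time stands still between calls to the robot, and variables do not carry over. Pictures are saved under pics/ and viewed, about 8 in all and at most 12, crops included, and the job is handed in when it is done.

Besides the shell and the picture viewer there is one more tool, called after "Call:" as name(argument=value, ...), one argument or row to a line, values as JSON. move_arm: Moves the arm, as the interface text tells. Its arguments: {"type":"object","properties":{"deltas":{"type":"string"},"newtons":{"type":"number"}},"required":["deltas"]}

```bash
mkdir -p pics; cat > h.py <<'E'
import numpy as np, cv2
from rig import arm
def snap(name,fn=None):
    s=arm.observe(); f=arm.grab_frame(name)
    if name=="wrist":
        T=np.eye(4);T[:3,:3]=np.array(s["tool_rot"]);T[:3,3]=s["tool_pos"]
        f["W"]=T@np.array(f["hand_eye"])
    else: f["W"]=np.array(f["world_from_camera"])
    if fn: cv2.imwrite("pics/"+fn,f["color"])
    np.savez("last_"+name,color=f["color"],depth=f["depth"],K=f["intrinsics"],D=f["D"],W=f["W"])
    return f
def load(name):
    return dict(np.load("last_"+name+".npz"))
def cloud(f):
    K=np.array(f.get("K",f.get("intrinsics")),float);D=np.array(f["D"],float)
    h,w=f["depth"].shape
    u,v=np.meshgrid(np.arange(w,dtype=float),np.arange(h,dtype=float))
    p=cv2.undistortPoints(np.stack([u.ravel(),v.ravel()],1).reshape(-1,1,2),K,D).reshape(h,w,2)
    z=f["depth"];P=np.stack([p[...,0]*z,p[...,1]*z,z],-1)
    P=P@f["W"][:3,:3].T+f["W"][:3,3]
    P[z<=0]=np.nan
    return P
E
python3 - <<'E'
from h import *
s=arm.observe();print({k:np.round(v,3).tolist() for k,v in s.items()},arm.tip_extent)
ims=[snap(n)["color"] for n in("top","side")]
for n in("top","side"): print(n,load(n)["W"].round(3).tolist())
cv2.imwrite("pics/top.png",cv2.resize(ims[0],(800,600)))
cv2.imwrite("pics/side.png",cv2.resize(ims[1],(800,600)))
E
```

```text
{'time_s': 0.0, 'joints': [1.083, 0.351, 1.652, 0.0, 1.139, -0.085], 'qvel': [0.0, 0.0, -0.0, -0.001, -0.001, 0.001], 'joint_torque': [-0.0, -49.732, -28.526, 0.07, 0.026, -0.0], 'tool_pos': [0.215, 0.506, 0.232], 'tool_rot': [[-0.92, 0.392, -0.001], [0.392, 0.92, -0.001], [0.0, -0.001, -1.0]], 'wrist_force': [1.161, 0.317, 0.118], 'torque': [-0.009, 0.046, -0.002], 'grip_width': 1.0} 0.014
top [[0.024, -0.991, 0.135, 0.397], [-1.0, -0.023, 0.007, -0.005], [-0.004, -0.135, -0.991, 1.336], [0.0, 0.0, 0.0, 1.0]]
side [[0.737, -0.347, 0.58, -0.123], [-0.676, -0.377, 0.633, -0.775], [-0.001, -0.858, -0.513, 0.788], [0.0, 0.0, 0.0, 1.0]]
```

View pics/top.png

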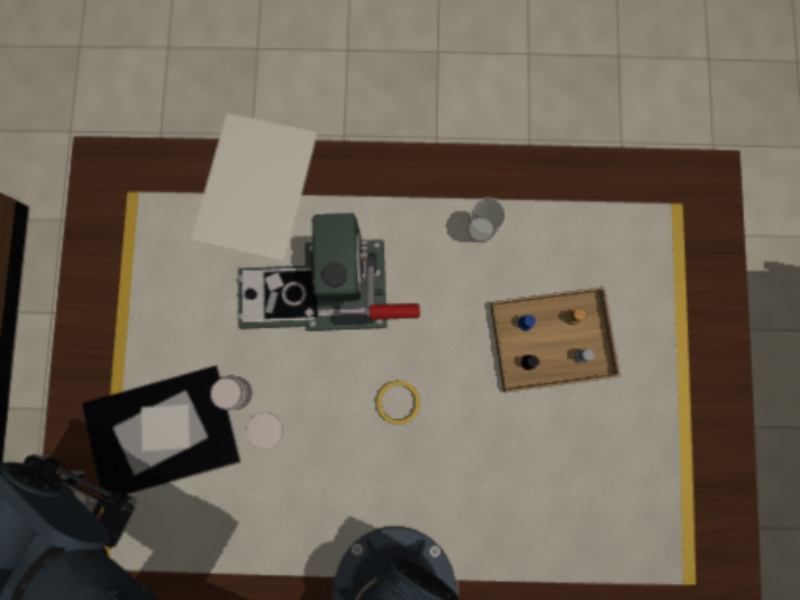

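View pics/side.png

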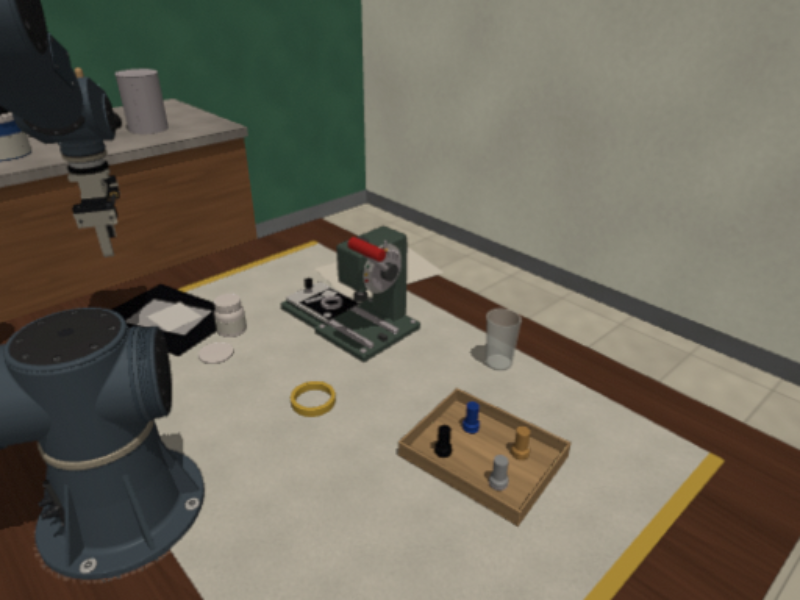

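The top view shows the brass chop at (578,315), the bin around (553,340), the ring at (293,293), the knob at (251,294), the red grip at (394,311), the jar at (230,393), the tape at (398,402) and the beaker at (484,220). Next I'll measure them.

```bash
python3 - <<'E'
from h import *
for n in("top","side"):
    f=load(n);P=cloud(f);hsv=cv2.cvtColor(f["color"],cv2.COLOR_BGR2HSV);H,S,V=[hsv[...,i].astype(int) for i in range(3)]
    f_in=(P[...,0]>0.1)&(P[...,0]<.9)&(abs(P[...,1])<.7)
    def rep(nm,m):
        q=P[m&f_in]; 
        if len(q): print(n,nm,len(q),"med",np.nanmedian(q,0).round(4),"min",np.nanmin(q,0).round(3),"max",np.nanmax(q,0).round(3))
    z=P[...,2]
    rep("red",((H<6)|(H>174))&(S>150)&(V>80))
    bin_=(P[...,1]<-.12)&(P[...,1]>-.5)&(P[...,0]<.62)&(P[...,0]>.25)
    top=bin_&(z>.05)
    c,lab=cv2.connectedComponents(top.astype(np.uint8))
    for i in range(1,c):
        m=lab==i
        if m.sum()>8: rep("stamp%s"%np.median(f["color"][m],0),m)
    pr=(z>.06)&(z<.1)&(P[...,0]>.4)&(P[...,1]>.1)&(P[...,1]<.4)
    c,lab=cv2.connectedComponents(pr.astype(np.uint8))
    for i in range(1,c):
        if (lab==i).sum()>8: rep("prs",lab==i)
    g=(z>.235)&(z<.26)&(S>40)&(H>50)&(H<95); rep("head",g)
    q=P[g&f_in][:,:2]; q=q[~np.isnan(q[:,0])]
    if len(q)>10: print("headrect",cv2.minAreaRect(q.astype(np.float32)*1000))
    m=(z>.028)&(z<.045)&bin_; q=P[m][:,:2]
    print("binrect",cv2.minAreaRect(q.astype(np.float32)*1000))
    m=((H<6)|(H>174))&(S>150)&(V>80)&f_in; q=P[m][:,:2].astype(np.float32)*1000;q=q[~np.isnan(q[:,0])];print("gripdir",cv2.fitLine(q,cv2.DIST_HUBER,0,.01,.01).ravel(),cv2.minAreaRect(q))
f=load("top");print(f["K"])
for (u,v) in [(293,293),(251,294),(230,393),(398,387),(265,430),(484,230),(385,260)]:
    print((u,v),cloud(f)[int(v*.64),int(u*.64)].round(3))
E
```

```text
top red 265 med [0.5289 0.0112 0.2977] min [ 0.517 -0.031  0.287] max [0.54  0.048 0.303]
top stamp[ 62. 113. 152.] 49 med [ 0.5614 -0.366   0.0601] min [ 0.551 -0.379  0.052] max [ 0.572 -0.357  0.066]
top stamp[108.   61.5  40. ] 48 med [ 0.5464 -0.2657  0.0603] min [ 0.536 -0.276  0.053] max [ 0.559 -0.254  0.065]
top stamp[123. 128. 132.] 53 med [ 0.479  -0.3834  0.0595] min [ 0.469 -0.396  0.051] max [ 0.492 -0.372  0.068]
top stamp[31. 31. 32.] 47 med [ 0.4635 -0.2714  0.0607] min [ 0.454 -0.283  0.052] max [ 0.473 -0.26   0.068]
top prs 44 med [0.5879 0.3048 0.0758] min [0.577 0.296 0.061] max [0.599 0.318 0.08 ]
top prs 65 med [0.405  0.3391 0.0846] min [0.401 0.317 0.06 ] max [0.414 0.365 0.09 ]
top head 3 med [0.5977 0.1531 0.2362] min [0.231 0.153 0.235] max [0.601 0.548 0.252]
binrect ((512.8853759765625, -324.96026611328125), (190.39193725585938, 243.52960205078125), 8.837400436401367)
gripdir [ 2.9249387e-02 -9.9957216e-01  5.2875677e+02  8.9060707e+00] ((529.2681884765625, 8.723787307739258), (22.08509063720703, 78.30973815917969), 1.2304197549819946)
side red 183 med 
[... 725 characters left out ...]
 [0.405  0.3331 0.0814] min [0.4   0.316 0.062] max [0.415 0.362 0.085]
binrect ((512.8756713867188, -322.8695068359375), (195.43963623046875, 242.9013214111328), 9.364372253417969)
gripdir [ 6.4882167e-02 -9.9789292e-01  5.2404645e+02  2.5304565e+00] ((563.85302734375, 48.26766586303711), (178.42286682128906, 68.13690185546875), 50.91142654418945)
[[402.47523702   0.         254.57961915]
 [  0.         402.47523702 195.5443333 ]
 [  0.           0.           1.        ]]
(293, 293) [0.596 0.225 0.042]
(251, 294) [0.585 0.305 0.076]
(230, 393) [0.386 0.332 0.084]
(398, 387) [ 0.407  0.002 -0.   ]
(265, 430) [0.31  0.276 0.009]
(484, 230) [ 0.717 -0.161  0.123]
(385, 260) [0.678 0.036 0.002]
```

```bash
cat > d.py <<'E'
import sys
from h import *
# usage: d.py yangle_deg x y z [x y z ...]
s=arm.observe();R=np.array(s["tool_rot"]);p=np.array(s["tool_pos"])
a=float(sys.argv[1]);cur=np.degrees(np.arctan2(R[1,1],R[0,1]))
print("t",round(s["time_s"],2),"p",p.round(4),"yang",round(cur,2),"F",np.round(s["wrist_force"],1),"roll",round((cur-a+180)%360-180,1), "tilt",R[:2,2].round(4))
for w in np.array(sys.argv[2:],float).reshape(-1,3): print(w,(R.T@(w-p)*1000).round(1))
E
python3 d.py 0 .30 .38 .24 .34 .15 .24 .36 -.05 .24 .40 -.25 .24
```

```text
t 0.1 p [0.2154 0.5057 0.2322] yang 66.92 F [-0.2  0.4  0.7] roll 66.9 tilt [-0.0005 -0.0009]
[0.3  0.38 0.24] [-127.1  -82.5   -7.8]
[0.34 0.15 0.24] [-254.  -278.5   -7.6]
[ 0.36 -0.05  0.24] [-350.8 -454.6   -7.4]
[ 0.4  -0.25  0.24] [-466.  -622.9   -7.2]
```

Call:
move_arm(
  deltas="60 -127 -83 -8 8; 60 -127 -83 -8 16; 60 -127 -83 -8 24; 60 -254 -279 -8 32; 60 -254 -279 -8 40",
)

```text
time_s: 0.6
tool_pos: [0.3162, 0.2809, 0.24]
tool_rot: [[-0.448, 0.894, -0.001], [0.894, 0.448, -0.001], [-0.001, -0.001, -1.0]]
wrist_force: [1.9, 0.6, 0.6]
grip_width: 0.627
```

```bash
python3 d.py 0 .34 .15 .24 .36 -.05 .24 .46 -.30 .24
```

```text
t 0.6 p [0.3162 0.2809 0.24  ] yang 26.59 F [1.9 0.6 0.6] roll 26.6 tilt [-0.0007 -0.0012]
[0.34 0.15 0.24] [-1.277e+02 -3.740e+01  1.000e-01]
[ 0.36 -0.05  0.24] [-315.5 -109.     0.4]
[ 0.46 -0.3   0.24] [-583.8 -131.5    0.6]
```

```bash
python3 - <<'E'
from h import *
f=snap("wrist");print(np.array(f["hand_eye"]).round(3).tolist(),f["W"].round(3).tolist())
K=np.array(f["intrinsics"]);print(K)
C=np.linalg.inv(f["W"])
for p in[(.59,.22,.05),(.587,.305,.0765),(.561,-.368,.06)]:
    r,_=cv2.projectPoints((C@[*p,1])[:3].reshape(1,3),np.zeros(3),np.zeros(3),K,np.array(f["D"]));print(r.ravel())
E
python3 d.py 0 .44 .25 .22
```

```text
[[-0.001, -0.96, -0.28, 0.077], [1.0, -0.001, 0.001, -0.001], [-0.001, -0.28, 0.96, -0.153], [0.0, 0.0, 0.0, 1.0]] [[0.895, 0.429, 0.125, 0.281], [0.447, -0.859, -0.251, 0.35], [-0.0, 0.28, -0.96, 0.393], [0.0, 0.0, 0.0, 1.0]]
[[273.22706502   0.         255.51587438]
 [  0.         273.22706502 191.81039524]
 [  0.           0.           1.        ]]
[400.51189336 289.87858815]
[444.80623237 252.1059035 ]
[222.7590992 490.2443721]
t 0.65 p [0.3164 0.2759 0.2397] yang 26.0 F [1.1 1.6 0.4] roll 26.0 tilt [-0.0015 -0.0038]
[0.44 0.25 0.22] [-77.4  99.8  19.6]
```

```bash
python3 - <<'E'
from h import *
f=load("wrist");P=cloud(f)
c=f["color"][215:345,330:500];cv2.imwrite("pics/w1.png",cv2.resize(c,None,fx=4,fy=4,interpolation=cv2.INTER_CUBIC))
z=P[...,2]
m=(P[...,0]>.55)&(P[...,0]<.63)&(P[...,1]>.18)&(P[...,1]<.27)&(z>.047)&(z<.056)
q=P[m];print(len(q),np.nanmean(q,0))
r=cv2.minEnclosingCircle(q[:,:2].astype(np.float32));print(r)
print(cv2.fitEllipse(q[:,:2].astype(np.float32)*1000))
m=(P[...,0]>.55)&(P[...,0]<.63)&(P[...,1]>.28)&(P[...,1]<.33)&(z>.073)&(z<.085)
q=P[m];print("knob",len(q),np.nanmean(q,0),cv2.minEnclosingCircle(q[:,:2].astype(np.float32)))
E
```

```text
0 [nan nan nan]
((0.0, 0.0), 0.0)<stdin>:6: RuntimeWarning: Mean of empty slice
Traceback (most recent call last):
cv2.error: OpenCV(4.12.0) /io/opencv/modules/imgproc/src/shapedescr.cpp:361: error: (-201:Incorrect size of input array) There should be at least 5 points to fit the ellipse in function 'fitEllipseNoDirect'
```

View pics/w1.png

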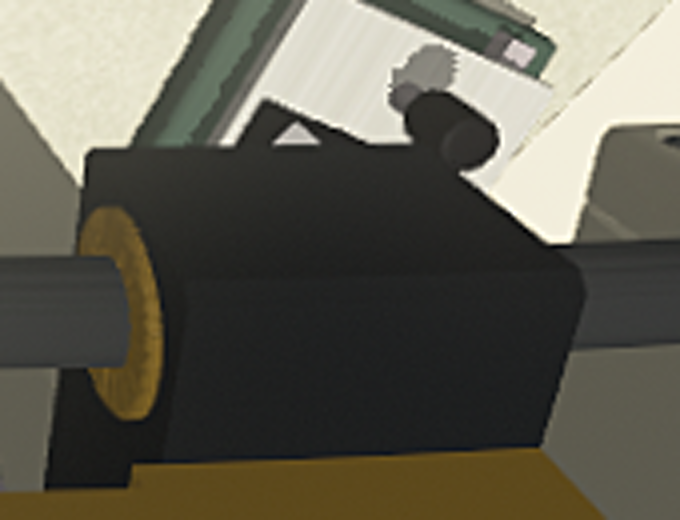

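The black gripper body hides the ring (only the knob is visible, at crop pixel (460,140)). I'll move to a better viewpoint.

```bash
python3 d.py 0 .46 .19 .26
```

```text
t 0.65 p [0.3164 0.2759 0.2397] yang 26.0 F [1.1 1.6 0.4] roll 26.0 tilt [-0.0015 -0.0038]
[0.46 0.19 0.26] [-140.2   91.3  -20.2]
```

Call:
move_arm(
  deltas="60 -140 91 -20 8; 60 -140 91 -20 16; 60 -140 91 -20 26; 60 -140 91 -20 26; 60 -140 91 -20 26",
)

```text
time_s: 1.15
tool_pos: [0.4614, 0.1885, 0.2596]
tool_rot: [[0.003, 1.0, -0.001], [1.0, -0.003, -0.004], [-0.004, -0.001, -1.0]]
wrist_force: [-0.4, 0.3, -0.3]
grip_width: 0.598
```

```bash
python3 - <<'E'
from h import *
f=snap("wrist");P=cloud(f)
z=P[...,2]
m=(P[...,0]>.55)&(P[...,0]<.63)&(P[...,1]>.18)&(P[...,1]<.26)&(z>.0465)&(z<.056)
q=P[m];print(len(q),np.nanmean(q,0))
q2=q[:,:2].astype(np.float32);print(cv2.minEnclosingCircle(q2),cv2.fitEllipse(q2*1000))
m2=(P[...,0]>.55)&(P[...,0]<.63)&(P[...,1]>.28)&(P[...,1]<.33)&(z>.072)&(z<.085)
k=P[m2];print("knob",len(k),np.nanmean(k,0),cv2.minEnclosingCircle(k[:,:2].astype(np.float32)))
v,u=np.where(m);print(u.min(),u.max(),v.min(),v.max())
c=f["color"][max(0,v.min()-60):v.max()+60,u.min()-60:u.max()+60];print(max(0,v.min()-60),u.min()-60)
cv2.imwrite("pics/w2.png",cv2.resize(c,None,fx=4,fy=4,interpolation=cv2.INTER_CUBIC))
E
python3 d.py 0
```

```text
530 [0.59268027 0.22346911 0.0503053 ]
((0.5934642553329468, 0.22308672964572906), 0.025479475036263466) ((592.948486328125, 223.2126922607422), (44.446319580078125, 44.74195098876953), 133.7530059814453)
knob 288 [0.58738619 0.30745933 0.07669936] ((0.5876239538192749, 0.3076368272304535), 0.011227279901504517)
336 373 126 163
66 276
t 1.2 p [0.46   0.1894 0.2594] yang -0.08 F [-0.4  0.1 -0.4] roll -0.1 tilt [-0.0023 -0.0039]
```

View pics/w2.png

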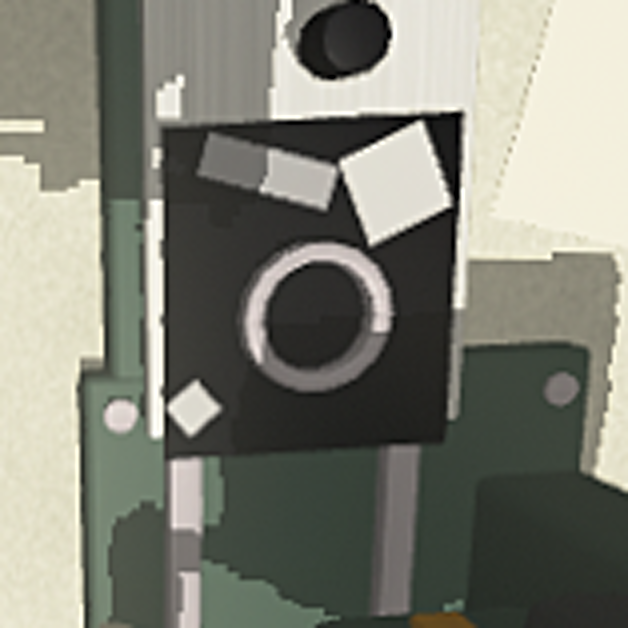

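Ring at crop pixel (318,315), giving (0.593, 0.223). The knob gives (0.588, 0.308), 84.5 mm apart as expected. Now to the bin.

```bash
python3 d.py 0 .38 .05 .26 .38 -.08 .26 .47 -.40 .24
```

```text
t 1.2 p [0.46   0.1894 0.2594] yang -0.08 F [-0.4  0.1 -0.4] roll -0.1 tilt [-0.0023 -0.0039]
[0.38 0.05 0.26] [-1.395e+02 -7.980e+01  1.000e-01]
[ 0.38 -0.08  0.26] [-269.5  -79.6    0.6]
[ 0.47 -0.4   0.24] [-589.3   10.9   21.7]
```

Call:
move_arm(
  deltas="50 -140 -80 0 0; 50 -140 -80 0 0; 50 -140 -80 0 0; 50 -270 -80 0 0; 50 -270 -80 0 0",
)

```text
time_s: 1.7
tool_pos: [0.3797, -0.0406, 0.2606]
tool_rot: [[-0.002, 1.0, -0.002], [1.0, 0.002, -0.004], [-0.004, -0.002, -1.0]]
wrist_force: [2.3, -0.5, -0.0]
grip_width: 0.5
```

Call:
move_arm(
  deltas="50 -340 80 20 0; 50 -340 80 20 0; 50 -340 80 20 0; 50 -340 80 20 0; 50 -340 80 20 0",
)

```text
time_s: 2.2
tool_pos: [0.4379, -0.2841, 0.2468]
tool_rot: [[-0.004, 1.0, -0.002], [1.0, 0.004, -0.003], [-0.003, -0.002, -1.0]]
wrist_force: [0.7, 0.3, -0.4]
grip_width: 0.504
```

Call:
move_arm(
  deltas="50 -80 20 0 0; 50 -80 20 0 0; 50 -80 20 0 0; 50 -80 20 0 0",
)

```text
time_s: 2.6
tool_pos: [0.4582, -0.3627, 0.2463]
tool_rot: [[-0.005, 1.0, -0.003], [1.0, 0.005, -0.002], [-0.002, -0.003, -1.0]]
wrist_force: [-1.3, 0.7, -0.3]
grip_width: 0.498
```

```bash
python3 - <<'E'
from h import *
f=snap("wrist","w3.png");P=cloud(f);z=P[...,2]
m=(P[...,0]>.53)&(P[...,0]<.59)&(P[...,1]>-.41)&(P[...,1]<-.33)
m1=m&(z>.054)
q=P[m1];print(len(q),np.nanmean(q,0),cv2.minEnclosingCircle(q[:,:2].astype(np.float32)),f["color"][m1].mean(0))
v,u=np.where(m1);print(u.min(),u.max(),v.min(),v.max())
E
python3 d.py 0 .561 -.368 .1
```

```text
3713 [ 0.53774681 -0.34914608  0.30837233] ((0.5504891276359558, -0.35293084383010864), 0.029286421835422516) [69.6576892  85.90654457 91.52141126]
328 511 168 350
t 2.65 p [ 0.4582 -0.3623  0.2467] yang 0.32 F [-0.6  0.2 -0.1] roll 0.3 tilt [-0.0028 -0.0023]
[ 0.561 -0.368  0.1  ] [ -6.  103.2 146.4]
```

```bash
python3 - <<'E'
from h import *
f=load("wrist");P=cloud(f);z=P[...,2]
for c,n in (((.561,-.368),"brass"),((.546,-.266),"blue"),((.479,-.384),"steel")):
    m1=(np.hypot(P[...,0]-c[0],P[...,1]-c[1])<.03)&(z>.057)&(z<.066)
    q=P[m1]
    if len(q)<5: print(n,len(q));continue
    v,u=np.where(m1);print(n,len(q),np.nanmean(q,0),cv2.minEnclosingCircle(q[:,:2].astype(np.float32)),u.min(),u.max(),v.min(),v.max())
E
```

```text
brass 256 [ 0.56219026 -0.36548497  0.06050325] ((0.5622432231903076, -0.36587750911712646), 0.011803114786744118) 328 346 169 186
blue 331 [ 0.54760006 -0.264354    0.06067776] ((0.5479872822761536, -0.264456570148468), 0.012034336104989052) 322 342 84 104
steel 261 [ 0.48082417 -0.38176052  0.06045077] ((0.48097145557403564, -0.3822164237499237), 0.012099143117666245) 265 282 181 198
```

View pics/w3.png

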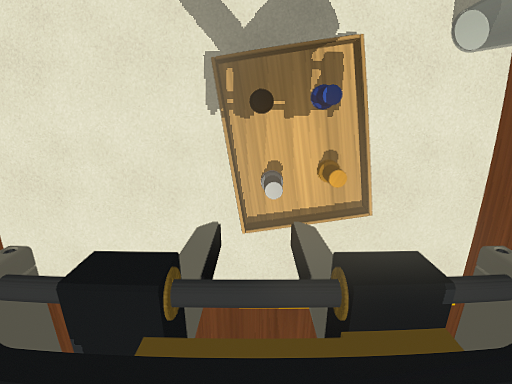

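The wrist view shows brass at (337,178), steel at (273,190), blue at (325,97) and black at (261,101). The brass chop measures (0.5622, -0.3657). I'll move above it at 50% opening.

Call:
move_arm(
  deltas="50 -3 104 100 0.3; 50 -3 104 100 0.3; 50 -3 104 100 0.3; 50 -3 104 120 0.3; 50 -3 104 130 0.3",
)

```text
time_s: 3.15
tool_pos: [0.5617, -0.3623, 0.1144]
tool_rot: [[-0.003, 1.0, -0.005], [1.0, 0.003, -0.0], [-0.0, -0.005, -1.0]]
wrist_force: [-0.7, -0.3, 0.2]
grip_width: 0.502
```

```bash
python3 d.py 0 .5622 -.3657 .052
```

```text
t 3.15 p [ 0.5617 -0.3623  0.1144] yang 0.17 F [-0.7 -0.3  0.2] roll 0.2 tilt [-0.0054 -0.0002]
[ 0.5622 -0.3657  0.052 ] [-3.4  0.8 62.4]
```

Call:
move_arm(
  deltas="50 -3.5 0.8 20 0; 50 -3.5 0.8 40 0; 50 -3.5 0.8 55 0; 50 -3.5 0.8 64 0; 50 -3.5 0.8 64 0",
)

```text
time_s: 3.65
tool_pos: [0.5618, -0.3654, 0.0499]
tool_rot: [[-0.003, 1.0, -0.006], [1.0, 0.003, 0.0], [0.001, -0.006, -1.0]]
wrist_force: [-0.3, -0.1, -0.1]
grip_width: 0.5
```

```bash
python3 d.py 0 .5622 -.3657 .050
```

```text
t 3.65 p [ 0.5618 -0.3654  0.0499] yang 0.18 F [-0.3 -0.1 -0.1] roll 0.2 tilt [-0.0063  0.0005]
[ 0.5622 -0.3657  0.05  ] [-0.3  0.4 -0.1]
```

Call:
move_arm(
  deltas="15 0 0 0 0; 15 0 0 0 0; 15 0 0 0 0; 15 0 0 0 0; 15 0 0 0 0",
  newtons=25,
)

```text
time_s: 4.15
tool_pos: [0.5621, -0.3656, 0.0505]
tool_rot: [[-0.003, 1.0, -0.006], [1.0, 0.003, -0.0], [-0.0, -0.006, -1.0]]
wrist_force: [-0.1, -0.1, 2.9]
grip_width: 0.248
```

Call:
move_arm(
  deltas="15 0 0 -20 0; 15 0 0 -50 0; 15 0 0 -90 0; 15 0 0 -140 0; 15 0 0 -180 0",
)

```text
time_s: 4.65
tool_pos: [0.563, -0.3655, 0.233]
tool_rot: [[-0.003, 1.0, -0.005], [1.0, 0.003, -0.001], [-0.001, -0.005, -1.0]]
wrist_force: [-0.2, -0.8, -1.7]
grip_width: 0.247
```

```bash
python3 d.py 0 .39 -.22 .25 .38 .06 .25 .40 .22 .25 .593 .2235 .20
```

```text
t 4.65 p [ 0.563  -0.3655  0.233 ] yang 0.18 F [-0.2 -0.8 -1.7] roll 0.2 tilt [-0.0049 -0.0005]
[ 0.39 -0.22  0.25] [ 146.1 -172.7  -16.3]
[0.38 0.06 0.25] [ 426.1 -181.8  -16.4]
[0.4  0.22 0.25] [ 586.  -161.3  -16.6]
[0.593  0.2235 0.2   ] [588.9  32.   32.5]
```

Call:
move_arm(
  deltas="15 147 -173 -16 0; 15 147 -173 -16 0; 15 147 -173 -16 0; 15 147 -173 -16 0; 15 147 -173 -16 0",
)

```text
time_s: 5.15
tool_pos: [0.387, -0.2169, 0.2496]
tool_rot: [[-0.003, 1.0, -0.006], [1.0, 0.003, 0.0], [0.0, -0.006, -1.0]]
wrist_force: [0.4, 0.2, -0.6]
grip_width: 0.247
```

Call:
move_arm(
  deltas="15 280 -10 0 0; 15 280 -10 0 0; 15 280 -10 0 0; 15 280 -10 0 0; 15 280 -10 0 0",
)

```text
time_s: 5.65
tool_pos: [0.3768, 0.0324, 0.2499]
tool_rot: [[-0.003, 1.0, -0.006], [1.0, 0.003, 0.0], [0.0, -0.006, -1.0]]
wrist_force: [2.9, -0.2, -2.4]
grip_width: 0.248
```

Call:
move_arm(
  deltas="15 190 20 0 0; 15 190 20 0 0; 15 190 20 0 0; 15 190 20 0 0; 15 190 20 0 0",
)

```text
time_s: 6.15
tool_pos: [0.396, 0.2262, 0.2495]
tool_rot: [[-0.007, 1.0, -0.006], [1.0, 0.007, 0.001], [0.001, -0.006, -1.0]]
wrist_force: [-0.6, -1.0, -2.0]
grip_width: 0.247
```

```bash
python3 d.py 0 .593 .2235 .20
```

```text
t 6.15 p [0.396  0.2262 0.2495] yang 0.4 F [-0.6 -1.  -2. ] roll 0.4 tilt [-0.0058  0.001 ]
[0.593  0.2235 0.2   ] [ -4.2 197.3  48.4]
```

Call:
move_arm(
  deltas="15 -4 50 0 0.2; 15 -4 100 0 0.4; 15 -4 150 0 0.4; 15 -4 197 20 0.4; 15 -4 197 90 0.4",
)

```text
time_s: 6.65
tool_pos: [0.5989, 0.223, 0.1811]
tool_rot: [[0.002, 1.0, 0.004], [1.0, -0.002, 0.003], [0.003, 0.004, -1.0]]
wrist_force: [-1.0, -0.8, -3.3]
grip_width: 0.248
```

```bash
python3 - <<'E'
from h import *
f=snap("wrist");P=cloud(f);z=P[...,2]
m=(np.hypot(P[...,0]-.593,P[...,1]-.2235)<.04)&(z>.0465)&(z<.053)
q=P[m];print("ring",len(q),cv2.minEnclosingCircle(q[:,:2].astype(np.float32)),cv2.fitEllipse(q[:,:2].astype(np.float32)*1000))
cv2.imwrite("pics/w4.png",f["color"])
E
python3 d.py 0 .593 .2235 .1
```

```text
ring 605 ((0.5939117670059204, 0.22392679750919342), 0.024806439876556396) ((593.8472900390625, 224.5983123779297), (43.096309661865234, 44.0714225769043), 102.72242736816406)
t 6.7 p [0.5915 0.2216 0.1695] yang -0.1 F [ -4.9  -1.9 -12.6] roll -0.1 tilt [-0.0136 -0.0015]
[0.593  0.2235 0.1   ] [ 2.   2.5 69.5]
```

View pics/w4.png

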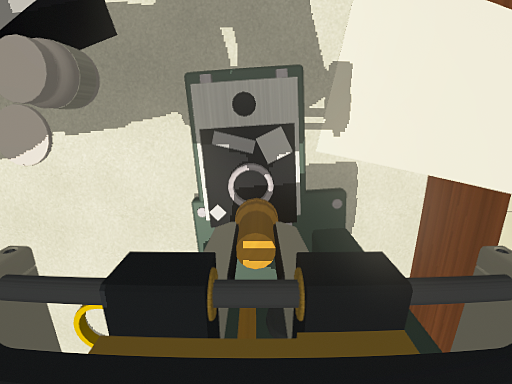

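The chop is upright between the pads at (257,240), with the ring at (250,185). I'll settle lower and measure again.

Call:
move_arm(
  deltas="15 2 2 30 0; 15 2 2 53 0; 15 2 2 53 0; 15 2 2 53 0; 15 2 2 53 0",
)

```text
time_s: 7.2
tool_pos: [0.5934, 0.2237, 0.1187]
tool_rot: [[0.002, 1.0, -0.011], [1.0, -0.002, -0.001], [-0.001, -0.011, -1.0]]
wrist_force: [-0.5, -0.3, -1.7]
grip_width: 0.247
```

```bash
python3 - <<'E'
from h import *
f=snap("wrist");P=cloud(f);z=P[...,2];c=f["color"].astype(int)
m=(np.hypot(P[...,0]-.593,P[...,1]-.2235)<.03)&(z>.0465)&(z<.053)
q=P[m][:,:2]
from scipy.optimize import least_squares
r=np.hypot(*(q-[.5935,.2238]).T)
print("ring",len(q),cv2.minEnclosingCircle(q.astype(np.float32)),np.nanmin(q,0),np.nanmax(q,0))
s=least_squares(lambda p:np.maximum(np.hypot(q[:,0]-p[0],q[:,1]-p[1])-.025,0)+np.maximum(.0185-np.hypot(q[:,0]-p[0],q[:,1]-p[1]),0),[.5935,.2238]);print(s.x,s.cost)
ch=(np.hypot(P[...,0]-.593,P[...,1]-.2235)<.02)&(z>.124)&(z<.14)
q=P[ch];print("choptop",len(q),np.nanmin(q,0),np.nanmax(q,0),cv2.minEnclosingCircle(q[:,:2].astype(np.float32)))
t=(np.hypot(P[...,0]-.593,P[...,1]-.2235)<.022)&(z>.078)&(z<.092)
q=P[t];print("chopfoot",len(q),np.nanmin(q,0),np.nanmax(q,0))
cv2.imwrite("pics/w5.png",cv2.resize(f["color"][130:290,180:340],None,fx=3.7,fy=3.7))
E
python3 d.py 0 .593 .2235 .1
```

```text
ring 790 ((0.5938417315483093, 0.223680779337883), 0.025000566616654396) [0.56970654 0.209108  ] [0.61814991 0.24850012]
[0.59381287 0.22357559] 2.2595055875908758e-07
choptop 1677 [0.57498016 0.21123946 0.12401492] [0.61115899 0.23524732 0.13997958] ((0.5930314660072327, 0.22875791788101196), 0.018431417644023895)
chopfoot 550 [0.57764549 0.22376769 0.07803603] [0.60907688 0.23950312 0.09196073]
t 7.25 p [0.5934 0.2237 0.1186] yang -0.1 F [ 0.1 -0.1 -0.4] roll -0.1 tilt [-0.011  -0.0007]
[0.593  0.2235 0.1   ] [-0.2 -0.2 18.6]
```

View pics/w5.png

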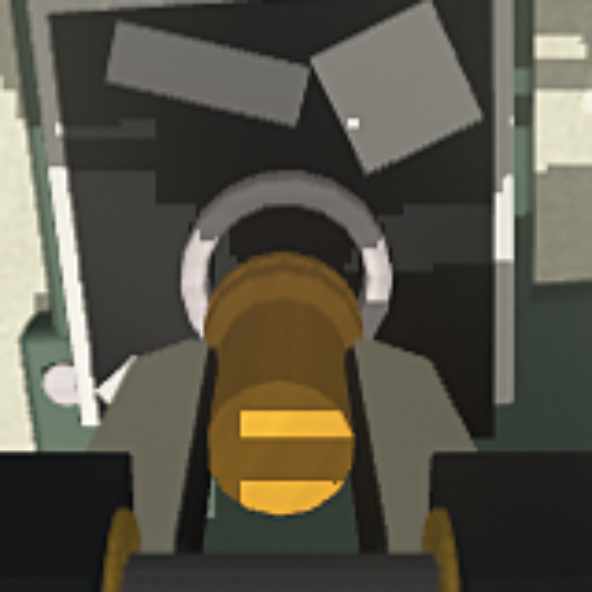

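The chop's foot sits centred over the ring: foot at (0.5933, 0.2235), ring at (0.5938, 0.2236). Lowering.

Call:
move_arm(
  deltas="15 0 0.8 10 0; 15 0 0.8 18 0; 15 0 0.8 24 0; 15 0 0.8 29 0; 15 0 0.8 32 0",
)

```text
time_s: 7.75
tool_pos: [0.5936, 0.2236, 0.0858]
tool_rot: [[0.002, 1.0, -0.012], [1.0, -0.002, -0.001], [-0.001, -0.012, -1.0]]
wrist_force: [-0.1, 0.1, -1.9]
grip_width: 0.243
```

```bash
python3 d.py 0 .5938 .2236 .0855
```

```text
t 7.75 p [0.5936 0.2236 0.0858] yang -0.1 F [-0.1  0.1 -1.9] roll -0.1 tilt [-0.0119 -0.001 ]
[0.5938 0.2236 0.0855] [-0.   0.2  0.3]
```

Call:
move_arm(
  deltas="15 0 0.2 0.7 0; 15 0 0.2 1 0; 15 0 0.2 1 0",
)

```text
time_s: 8.05
tool_pos: [0.5937, 0.2236, 0.0855]
tool_rot: [[0.002, 1.0, -0.012], [1.0, -0.002, -0.001], [-0.001, -0.012, -1.0]]
wrist_force: [-3.8, -1.0, 4.7]
grip_width: 0.242
```

Call:
move_arm(
  deltas="30 0 0 0 0; 50 0 0 0 0; 50 0 0 0 0; 50 0 0 0 0; 50 0 0 0 0",
)

```text
time_s: 8.55
tool_pos: [0.5938, 0.2237, 0.0854]
tool_rot: [[0.002, 1.0, -0.012], [1.0, -0.002, -0.001], [-0.001, -0.012, -1.0]]
wrist_force: [0.1, -0.7, -0.3]
grip_width: 0.497
```

Call:
move_arm(
  deltas="50 0 0 -20 0; 50 0 0 -45 0; 50 0 0 -80 0; 50 0 0 -80 0; 50 0 0 -80 0",
)

```text
time_s: 9.05
tool_pos: [0.5949, 0.2238, 0.1658]
tool_rot: [[0.002, 1.0, -0.011], [1.0, -0.002, -0.001], [-0.001, -0.011, -1.0]]
wrist_force: [-0.4, 0.5, -0.3]
grip_width: 0.501
```

```bash
python3 - <<'E'
from h import *
f=snap("wrist");P=cloud(f);z=P[...,2]
n=np.hypot(P[...,0]-.5938,P[...,1]-.2236)
for a,b in((.092,.1),(.046,.053),(.0515,.0565)):
    m=(n<.03)&(z>a)&(z<b);q=P[m]
    if len(q)>5: print(a,len(q),np.nanmin(q,0).round(4),np.nanmax(q,0).round(4),cv2.minEnclosingCircle(q[:,:2].astype(np.float32)))
E
python3 d.py 0 .5878 .350 .17 .5865 .350 .078
```

```text
0.092 572 [0.5824 0.2114 0.0923] [0.605  0.2351 0.0974] ((0.5935488939285278, 0.223157599568367), 0.012043829075992107)
0.046 723 [0.5695 0.2036 0.0461] [0.6178 0.2485 0.053 ] ((0.5936890244483948, 0.22403807938098907), 0.02490619383752346)
0.0515 164 [0.5716 0.2099 0.0515] [0.6175 0.2454 0.0564] ((0.593934178352356, 0.22433939576148987), 0.02384454570710659)
t 9.1 p [0.5944 0.2237 0.1648] yang -0.1 F [0.2 0.3 0.4] roll -0.1 tilt [-0.0126 -0.0012]
[0.5878 0.35   0.17  ] [126.3  -6.9  -5.3]
[0.5865 0.35   0.078 ] [126.4  -7.1  86.7]
```

The chop stands in the ring: top at z≈0.095, centred within 1 mm. Now the knob.

Call:
move_arm(
  deltas="0 50 -3 -5 0; 0 90 -7 -5 0; 0 126 -7 -5 0; 0 126 -7 -5 0; 0 126 -7 -5 0",
)

```text
time_s: 9.6
tool_pos: [0.587, 0.3498, 0.168]
tool_rot: [[0.0, 1.0, -0.015], [1.0, -0.0, -0.003], [-0.003, -0.015, -1.0]]
wrist_force: [-0.3, -0.7, -0.5]
grip_width: 0.115
```

Call:
move_arm(
  deltas="0 0 0 40 0; 0 0 0 70 0; 0 0 0 90 0; 0 0 0 95 0; 0 0 0 95 0",
)

```text
time_s: 10.1
tool_pos: [0.5855, 0.3484, 0.0724]
tool_rot: [[0.001, 1.0, -0.016], [1.0, -0.001, -0.003], [-0.003, -0.016, -1.0]]
wrist_force: [-0.1, -0.4, -0.2]
grip_width: 0.004
```

```bash
python3 d.py 0 .5874 .320 .074 .594 .201 .074
```

```text
t 10.1 p [0.5855 0.3484 0.0724] yang -0.08 F [-0.1 -0.4 -0.2] roll -0.1 tilt [-0.0162 -0.0033]
[0.5874 0.32   0.074 ] [-28.5   1.9  -1.5]
[0.594 0.201 0.074] [-147.4    8.7   -1.2]
```

Call:
move_arm(
  deltas="0 -10 1 -1 0; 0 -20 2 -1 0; 0 -27 2 -1 0; 0 -34 3 -1 0; 0 -42 3 -1 0",
)

```text
time_s: 10.6
tool_pos: [0.589, 0.306, 0.0742]
tool_rot: [[0.002, 1.0, -0.015], [1.0, -0.002, -0.003], [-0.003, -0.015, -1.0]]
wrist_force: [1.4, 1.4, 1.2]
grip_width: 0.007
```

Call:
move_arm(
  deltas="0 -10 0.6 0 0; 0 -20 1 0 0; 0 -30 2 0 0; 0 -40 2.4 0 0; 0 -50 3 0 0",
)

```text
time_s: 11.1
tool_pos: [0.5919, 0.2551, 0.0742]
tool_rot: [[0.002, 1.0, -0.015], [1.0, -0.002, -0.003], [-0.003, -0.015, -1.0]]
wrist_force: [1.2, 1.6, 0.0]
grip_width: 0.005
```

```bash
python3 d.py 0 .594 .206 .074
```

```text
t 11.1 p [0.5919 0.2551 0.0742] yang -0.1 F [1.2 1.6 0. ] roll -0.1 tilt [-0.0149 -0.0026]
[0.594 0.206 0.074] [-49.1   2.1   0.3]
```

Call:
move_arm(
  deltas="0 -10 0.6 0 0; 0 -20 1 0 0; 0 -28 2 0 0; 0 -36 2.4 0 0; 0 -44 2.8 0 0",
)

```text
time_s: 11.6
tool_pos: [0.594, 0.222, 0.0747]
tool_rot: [[0.006, 1.0, -0.012], [1.0, -0.005, 0.017], [0.017, -0.012, -1.0]]
wrist_force: [-5.9, 111.1, -15.1]
grip_width: 0.006
```

Call:
move_arm(
  deltas="0 -2 0.1 0 0; 0 -4 0.2 0 0; 0 -6 0.3 0 0; 0 -8 0.4 0 0; 0 -8 0.4 0 0",
)

```text
time_s: 12.1
tool_pos: [0.5937, 0.2227, 0.0749]
tool_rot: [[0.006, 1.0, -0.011], [0.999, -0.006, 0.031], [0.031, -0.011, -0.999]]
wrist_force: [-3.1, 58.8, -8.2]
grip_width: 0.003
```

The force rose sharply at y=0.222, so I'll back off and look.

Call:
move_arm(
  deltas="0 8 0 0 0; 0 16 0 0 0; 0 30 0 -20 0; 0 40 0 -80 0; 0 40 0 -80 0",
)

```text
time_s: 12.6
tool_pos: [0.5967, 0.2607, 0.161]
tool_rot: [[0.006, 1.0, -0.004], [0.999, -0.006, 0.032], [0.032, -0.005, -0.999]]
wrist_force: [0.4, 0.7, 0.1]
grip_width: 0.009
```

```bash
python3 - <<'E'
from h import *
f=snap("wrist");P=cloud(f);z=P[...,2]
m=(np.hypot(P[...,0]-.594,P[...,1]-.19)<.04)&(z>.073)&(z<.08);q=P[m]
print("knob",len(q),cv2.minEnclosingCircle(q[:,:2].astype(np.float32)) if len(q)>4 else 0)
g=snap("side");cv2.imwrite("pics/s2.png",cv2.resize(g["color"][130:240,170:280],None,fx=5,fy=5,interpolation=cv2.INTER_CUBIC))
P=cloud(g);z=P[...,2];m=(np.hypot(P[...,0]-.594,P[...,1]-.19)<.05)&(z>.068)&(z<.08);q=P[m]
print("knobside",len(q),np.nanmean(q,0) if len(q) else 0)
E
python3 d.py 0
```

```text
knob 0 0
knobside 20 [0.59246203 0.20051579 0.07262474]
t 12.7 p [0.5958 0.26   0.1581] yang -0.36 F [-0.1 -0.1 -0.5] roll -0.4 tilt [-0.0072  0.0315]
```

View pics/s2.png

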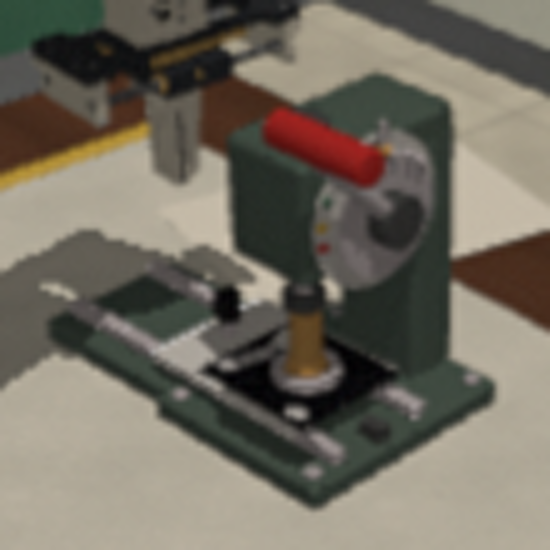

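```bash
python3 - <<'E'
from h import *
g=snap("top");P=cloud(g);z=P[...,2];m=(np.hypot(P[...,0]-.594,P[...,1]-.2)<.03)&(z>.06)&(z<.1);q=P[m]
print("knobtop",len(q),np.nanmedian(q,0) if len(q) else 0)
g=load("side");P=cloud(g);z=P[...,2]
m=(np.hypot(P[...,0]-.594,P[...,1]-.2)<.04)&(z>.06)&(z<.1);q=P[m];print("knobside same filter",len(q),np.nanmedian(q,0),np.nanmin(q,0),np.nanmax(q,0))
m=(np.hypot(P[...,0]-.6,P[...,1]-.11)<.03)&(z>.06)&(z<.093);q=P[m];print("chopside",len(q),np.nanmedian(q,0),np.nanmin(q,0),np.nanmax(q,0))
E
python3 d.py 0 .47 .21 .26 .47 .15 .26
```

```text
knobtop 42 [0.59394973 0.20019272 0.07602763]
knobside same filter 31 [0.58975634 0.19851556 0.07053926] [0.58278533 0.18945389 0.06040185] [0.6039063  0.20963956 0.07834963]
chopside 53 [0.59171952 0.10937996 0.07637921] [0.58642257 0.10285553 0.06047236] [0.60516962 0.12546768 0.09187952]
t 12.75 p [0.5949 0.2596 0.1561] yang -0.37 F [-0.4 -0.3 -0.7] roll -0.4 tilt [-0.01    0.0306]
[0.47 0.21 0.26] [ -47.2 -125.7 -104.1]
[0.47 0.15 0.26] [-107.2 -125.3 -105.9]
```

```bash
python3 - <<'E'
from h import *
g=load("top");P=cloud(g);z=P[...,2]
m=(P[...,0]>.5)&(P[...,0]<.8)&(P[...,1]>.02)&(P[...,1]<.25)
for lo,hi in((.2,.235),(.238,.262)):
    q=P[m&(z>lo)&(z<hi)];print(lo,len(q),np.nanmin(q,0),np.nanmax(q,0),cv2.minAreaRect(q[:,:2].astype(np.float32)*1000) if len(q)>3 else 0)
v,u=np.where(m&(z>.23));print(np.nanmedian(z[m&(z>.15)]))
print([ (P[int(p[1]*.64),int(p[0]*.64)]).round(3) for p in((335,230),(318,230),(352,230),(335,285),(318,285),(352,285))])
g=load("side");P=cloud(g);z=P[...,2]
m=(P[...,0]>.5)&(P[...,0]<.8)&(P[...,1]>.0)&(P[...,1]<.25)&(z>.235)&(z<.262)
q=P[m];print("side",len(q),cv2.minAreaRect(q[:,:2].astype(np.float32)*1000))
E
```

```text
0.2 883 [0.56318661 0.04846147 0.20018116] [0.71549615 0.22471835 0.23499296] ((636.6898193359375, 124.02838134765625), (163.54806518554688, 139.737548828125), 28.903614044189453)
0.238 343 [0.5597687  0.04792898 0.23800101] [0.70931271 0.22219486 0.2612571 ] ((620.1619262695312, 132.9375), (168.33184814453125, 133.5604705810547), 19.028440475463867)
0.4154746026800466
[array([0.68 , 0.119, 0.24 ]), array([0.681, 0.151, 0.236]), array([0.682, 0.089, 0.235]), array([0.58 , 0.115, 0.246]), array([0.581, 0.147, 0.237]), array([0.582, 0.086, 0.237])]
side 311 ((608.6295776367188, 167.32376098632812), (176.8634796142578, 209.58078002929688), 14.820619583129883)
```

```bash
python3 - <<'E'
from h import *
g=load("side");P=cloud(g);z=P[...,2]
n=np.hypot(P[...,0]-.595,P[...,1]-.115)
for lo,hi in((.058,.07),(.07,.08),(.08,.09),(.09,.097),(.102,.107),(.107,.112),(.112,.118),(.118,.13)):
    q=P[(n<.04)&(z>lo)&(z<hi)]
    if len(q): 
        v,u=np.where((n<.04)&(z>lo)&(z<hi));print(lo,len(q),np.nanmin(q,0).round(4),np.nanmax(q,0).round(4),u.min(),u.max())
E
```

```text
0.058 17 [0.5866 0.1041 0.058 ] [0.6031 0.119  0.0695] 228 233
0.07 13 [0.5882 0.1043 0.0703] [0.6052 0.1255 0.0787] 227 233
0.08 17 [0.5865 0.1036 0.0802] [0.602  0.1241 0.0892] 227 233
0.09 11 [0.5864 0.1029 0.0909] [0.6034 0.1179 0.0946] 228 233
0.102 11 [0.5826 0.0995 0.102 ] [0.6163 0.1196 0.107 ] 226 234
0.107 27 [0.5825 0.0995 0.1072] [0.6092 0.133  0.1119] 226 234
0.112 8 [0.5854 0.1007 0.1133] [0.6065 0.1195 0.1167] 228 233
0.118 2 [0.6085 0.0793 0.1259] [0.6142 0.0804 0.1272] 239 240
```

The foot's and chop's columns are concentric at about x=230 (226–234 and 227–233). The foot is therefore over the chop and the tray is against its stop: it travelled about 105 mm, so it had not started fully out. Now to the lever.

Call:
move_arm(
  deltas="0 0 -20 -50 -8; 0 0 -60 -90 -16; 0 0 -110 -110 -24; 0 -10 -155 -120 -32; 0 -40 -165 -140 -40",
)

```text
time_s: 13.25
tool_pos: [0.4272, 0.2163, 0.2946]
tool_rot: [[-0.644, 0.765, -0.015], [0.765, 0.644, 0.029], [0.032, 0.007, -0.999]]
wrist_force: [1.9, -0.2, 0.5]
grip_width: 0.005
```

```bash
python3 d.py 93 .42 .01 .33
```

```text
t 13.25 p [0.4272 0.2163 0.2946] yang 40.08 F [ 1.9 -0.2  0.5] roll -52.9 tilt [-0.0149  0.0289]
[0.42 0.01 0.33] [-152.  -138.   -41.3]
```

Call:
move_arm(
  deltas="0 -152 -138 -41 -8; 0 -152 -138 -41 -16; 0 -152 -138 -41 -24; 0 -152 -138 -41 -32; 0 -152 -138 -41 -40",
)

```text
time_s: 13.75
tool_pos: [0.4194, 0.01, 0.3281]
tool_rot: [[-0.975, 0.22, -0.018], [0.219, 0.975, 0.029], [0.024, 0.024, -0.999]]
wrist_force: [0.6, 0.9, 0.2]
grip_width: 0.006
```

Call:
move_arm(
  deltas="0 0 0 0 -6; 0 0 0 0 -13; 0 0 0 0 -13",
)

```text
time_s: 14.05
tool_pos: [0.4188, 0.0094, 0.3266]
tool_rot: [[-1.0, -0.006, -0.021], [-0.006, 1.0, 0.029], [0.02, 0.029, -0.999]]
wrist_force: [-0.2, -0.1, -0.7]
grip_width: 0.008
```

```bash
python3 - <<'E'
from h import *
for n in("wrist","top"):
    f=snap(n);P=cloud(f);hsv=cv2.cvtColor(f["color"],cv2.COLOR_BGR2HSV);H,S,V=[hsv[...,i].astype(int) for i in range(3)]
    m=((H<6)|(H>174))&(S>130)&(V>60)&(P[...,2]>.24)&(P[...,2]<.31)&(abs(P[...,1])<.1)&(P[...,0]>.45)
    q=P[m]
    if len(q)<5: print(n,len(q)); continue
    print(n,len(q),np.nanmin(q,0).round(4),np.nanmax(q,0).round(4),cv2.minAreaRect(q[:,:2].astype(np.float32)*1000))
    t=q[q[:,2]>np.nanpercentile(q[:,2],80)];print("crest",t.mean(0))
f=load("top");P=cloud(f);z=P[...,2]
m=(np.hypot(P[...,0]-.594,P[...,1]-.2)<.03)&(z>.06)&(z<.1);print("knob top",np.nanmedian(P[m],0))
cv2.imwrite("pics/w6.png",load("wrist")["color"])
E
python3 d.py 93 .529 .009 .33
```

```text
wrist 85 [0.5173 0.0068 0.2807] [0.5223 0.0132 0.2956] ((518.83642578125, 9.27513599395752), (4.058259010314941, 7.519553184509277), 25.612327575683594)
crest [0.52055326 0.00786997 0.29347987]
top 268 [ 0.516  -0.0305  0.2855] [0.5406 0.048  0.3046] ((528.4439697265625, 8.843372344970703), (23.32528305053711, 78.43867492675781), 1.3302315473556519)
crest [0.53083788 0.01047394 0.30086801]
knob top [0.59365283 0.20001188 0.07673139]
t 14.15 p [0.419  0.0099 0.3271] yang 90.09 F [-0.6  1.   0.8] roll -2.9 tilt [-0.0197  0.0286]
[0.529 0.009 0.33 ] [-109.9   -1.    -5.1]
```

View pics/w6.png

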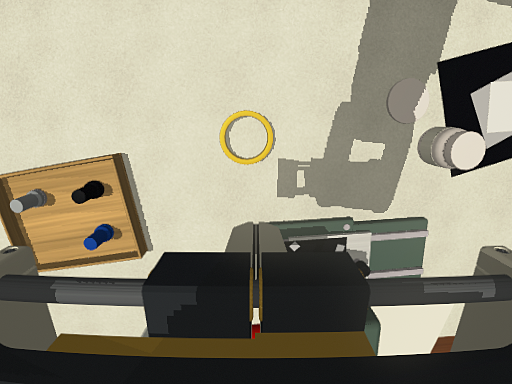

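Grip at (0.5285, 0.009), not occluded from the top camera. The knob hasn't moved. I'll go above the grip.

Call:
move_arm(
  deltas="0 -50 -1 -6 -1; 0 -100 -1 -6 -2; 0 -110 -1 -6 -3; 0 -110 -1 -6 -3",
)

```text
time_s: 14.55
tool_pos: [0.5296, 0.0091, 0.3294]
tool_rot: [[-0.998, -0.052, -0.022], [-0.053, 0.998, 0.029], [0.021, 0.03, -0.999]]
wrist_force: [-0.3, 0.2, -0.0]
grip_width: 0.006
```

```bash
cat > l.py <<'E'
from h import *
s=arm.observe();R=np.array(s["tool_rot"]);p=np.array(s["tool_pos"])
print(p.round(4),np.round(s["wrist_force"],1))
for t in(0,.1,.2,.3,.4,.5,.6,.7,.8,.9,.95,1.0):
    a=np.pi/4-t;g=np.array([.6345-.15*np.cos(a),.009-.055*(.15*np.cos(a)-.106),.18+.15*np.sin(a)+.027])
    print(t,g.round(4),(R.T@(g-p)*1000).round(1))
E
python3 l.py
```

```text
[0.5296 0.0091 0.3294] [-0.3  0.2 -0. ]
0 [0.5284 0.009  0.3131] [ 0.8 -0.5 16.3]
0.1 [0.5184 0.0084 0.3019] [10.7 -0.9 27.7]
0.2 [0.5095 0.008  0.2899] [19.3 -1.2 39.9]
0.3 [0.5018 0.0075 0.277 ] [26.7 -1.7 53. ]
0.4 [0.4955 0.0072 0.2634] [32.8 -2.1 66.7]
0.5 [0.4906 0.0069 0.2492] [37.4 -2.5 80.9]
0.6 [0.4871 0.0067 0.2347] [40.6 -3.  95.6]
0.7 [0.485  0.0066 0.2198] [ 42.4  -3.4 110.5]
0.8 [0.4845 0.0066 0.2048] [ 42.6  -3.8 125.4]
0.9 [0.4855 0.0066 0.1898] [ 41.3  -4.3 140.4]
0.95 [0.4865 0.0067 0.1824] [ 40.1  -4.5 147.8]
1.0 [0.4879 0.0068 0.1751] [ 38.5  -4.7 155.1]
```

Call:
move_arm(
  deltas="0 1 0 16 0; 0 6 -1 22 0; 0 11 -1 28 0; 0 15 -1 34 0; 0 19 -1 40 0",
)

```text
time_s: 15.05
tool_pos: [0.5079, 0.0083, 0.2913]
tool_rot: [[-0.998, -0.051, -0.022], [-0.051, 0.998, 0.028], [0.021, 0.029, -0.999]]
wrist_force: [-10.1, -1.8, 15.2]
grip_width: 0.006
```

```bash
python3 l.py
```

```text
[0.5079 0.0083 0.2913] [-10.1  -1.8  15.2]
0 [0.5284 0.009  0.3131] [-20.1   0.3 -22.2]
0.1 [0.5184 0.0084 0.3019] [-10.3  -0.1 -10.9]
0.2 [0.5095 0.008  0.2899] [-1.6 -0.4  1.4]
0.3 [0.5018 0.0075 0.277 ] [ 5.8 -0.9 14.4]
0.4 [0.4955 0.0072 0.2634] [11.8 -1.3 28.1]
0.5 [0.4906 0.0069 0.2492] [16.5 -1.7 42.4]
0.6 [0.4871 0.0067 0.2347] [19.7 -2.2 57. ]
0.7 [0.485  0.0066 0.2198] [21.4 -2.6 71.9]
0.8 [0.4845 0.0066 0.2048] [21.6 -3.  86.9]
0.9 [0.4855 0.0066 0.1898] [ 20.3  -3.5 101.8]
0.95 [0.4865 0.0067 0.1824] [ 19.1  -3.7 109.2]
1.0 [0.4879 0.0068 0.1751] [ 17.5  -3.9 116.6]
```

Call:
move_arm(
  deltas="0 2.5 -0.5 8 0; 0 5.5 -1 15 0; 0 9 -1 22 0; 0 12 -1.3 29 0; 0 14 -1.5 36 0",
)

```text
time_s: 15.55
tool_pos: [0.4902, 0.007, 0.257]
tool_rot: [[-0.998, -0.049, -0.025], [-0.05, 0.998, 0.027], [0.024, 0.029, -0.999]]
wrist_force: [-15.5, -2.1, 19.2]
grip_width: 0.004
```

```bash
python3 l.py|tail -8; python3 d.py 93
```

```text
0.4 [0.4955 0.0072 0.2634] [-5.2  0.1 -6.5]
0.5 [0.4906 0.0069 0.2492] [-0.6 -0.3  7.8]
0.6 [0.4871 0.0067 0.2347] [ 2.6 -0.8 22.4]
0.7 [0.485  0.0066 0.2198] [ 4.3 -1.2 37.3]
0.8 [0.4845 0.0066 0.2048] [ 4.4 -1.6 52.3]
0.9 [0.4855 0.0066 0.1898] [ 3.1 -2.1 67.2]
0.95 [0.4865 0.0067 0.1824] [ 1.9 -2.3 74.6]
1.0 [0.4879 0.0068 0.1751] [ 0.3 -2.5 82. ]
t 15.55 p [0.4902 0.007  0.257 ] yang 92.83 F [-15.5  -2.1  19.2] roll -0.2 tilt [-0.0254  0.0275]
```

The bar pushes the tool forward, so I'll bias the path a few millimetres back toward the hinge.

Call:
move_arm(
  deltas="0 -4 0 8 0; 0 -3 -0.5 15 0; 0 -2 -0.8 22 0; 0 -1 -1 30 0; 0 0 -1.2 37 0",
)

```text
time_s: 16.05
tool_pos: [0.4867, 0.0068, 0.2206]
tool_rot: [[-0.998, -0.048, -0.028], [-0.048, 0.998, 0.027], [0.027, 0.028, -0.999]]
wrist_force: [-10.0, -2.2, 13.2]
grip_width: 0.009
```

```bash
python3 l.py|tail -6; python3 l.py|head -1; python3 d.py 93
```

```text
0.6 [0.4871 0.0067 0.2347] [  0.    0.3 -14. ]
0.7 [0.485  0.0066 0.2198] [ 1.6 -0.1  0.9]
0.8 [0.4845 0.0066 0.2048] [ 1.8 -0.5 15.9]
0.9 [0.4855 0.0066 0.1898] [ 0.4 -1.  30.8]
0.95 [0.4865 0.0067 0.1824] [-0.8 -1.2 38.2]
1.0 [0.4879 0.0068 0.1751] [-2.5 -1.4 45.5]
[0.4867 0.0068 0.2206] [-10.   -2.2  13.2]
t 16.05 p [0.4867 0.0068 0.2206] yang 92.74 F [-10.   -2.2  13.2] roll -0.3 tilt [-0.0281  0.027 ]
```

Call:
move_arm(
  deltas="0 -2 -0.3 8 0; 0 -2.5 -0.5 16 0; 0 -3 -0.8 24 0; 0 -3.5 -1 32 0; 0 -4 -1 39 0",
)

```text
time_s: 16.55
tool_pos: [0.4872, 0.0069, 0.1822]
tool_rot: [[-0.998, -0.046, -0.031], [-0.047, 0.999, 0.026], [0.03, 0.028, -0.999]]
wrist_force: [-8.8, -3.6, 13.6]
grip_width: 0.004
```

```bash
python3 l.py|tail -3; python3 d.py 93; python3 - <<'E'
from h import *
g=snap("side");cv2.imwrite("pics/s3.png",cv2.resize(g["color"][120:240,160:280],None,fx=5,fy=5,interpolation=cv2.INTER_CUBIC))
E
```

```text
0.9 [0.4855 0.0066 0.1898] [ 2.   0.  -7.6]
0.95 [0.4865 0.0067 0.1824] [ 0.7 -0.2 -0.2]
1.0 [0.4879 0.0068 0.1751] [-0.9 -0.4  7.1]
t 16.55 p [0.4872 0.0069 0.1822] yang 92.66 F [-8.8 -3.6 13.6] roll -0.3 tilt [-0.0308  0.0263]
```

View pics/s3.png

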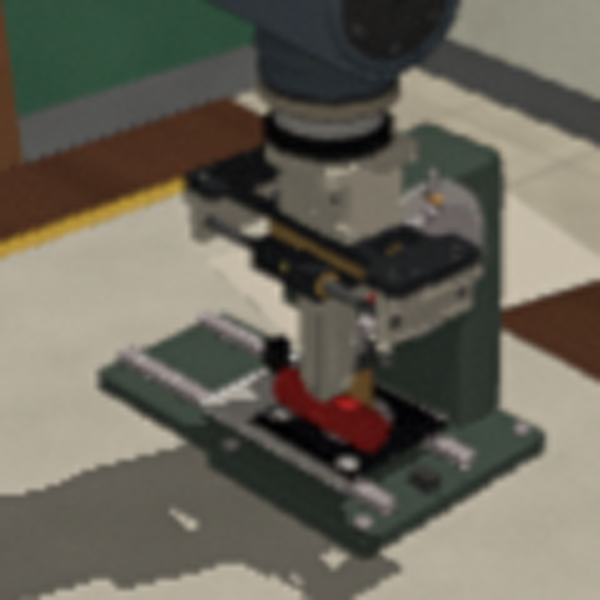

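Fingers sit mid-grip with the lever at about the third click. I'll press a little further for margin and check the force response.

Call:
move_arm(
  deltas="0 -0.5 0 2 0; 0 -1 0 4 0; 0 -1 0 5 0; 0 -1 0 5 0; 0 -1 0 5 0",
)

```text
time_s: 17.1
tool_pos: [0.4874, 0.0069, 0.1781]
tool_rot: [[-0.999, -0.045, -0.029], [-0.045, 0.999, 0.026], [0.028, 0.027, -0.999]]
wrist_force: [-3.0, -2.0, 14.3]
grip_width: 0.006
```

```bash
python3 l.py|tail -3; python3 d.py 93; python3 - <<'E'
from h import *
g=snap("side");P=cloud(g);hsv=cv2.cvtColor(g["color"],cv2.COLOR_BGR2HSV);H,S,V=[hsv[...,i].astype(int) for i in range(3)]
m=((H<6)|(H>174))&(S>130)&(V>60)&(abs(P[...,1])<.06)&(P[...,0]>.4)&(P[...,0]<.56)&(P[...,2]>.1)&(P[...,2]<.3)
q=P[m];print("grip",len(q),np.nanpercentile(q,[5,50,95],axis=0).round(4))
z=P[...,2];n=np.hypot(P[...,0]-.594,P[...,1]-.115)
v,u=np.where((n<.03)&(z>.06)&(z<.09));print("chop cols",len(u),u.min() if len(u) else 0,u.max() if len(u) else 0)
E
```

```text
0.9 [0.4855 0.0066 0.1898] [  2.3   0.1 -11.7]
0.95 [0.4865 0.0067 0.1824] [ 1.  -0.  -4.3]
1.0 [0.4879 0.0068 0.1751] [-0.6 -0.2  3. ]
t 17.1 p [0.4874 0.0069 0.1781] yang 92.56 F [-3.  -2.  14.3] roll -0.4 tilt [-0.0289  0.0255]
grip 159 [[ 0.476  -0.0351  0.1441]
 [ 0.481  -0.0101  0.1554]
 [ 0.4983  0.0401  0.1617]]
chop cols 24 229 233
```

```bash
python3 -c "
from h import *
print(arm.job_done());s=arm.observe();print(s['time_s'],np.round(s['tool_pos'],4),np.round(s['wrist_force'],1))"
```

```text
the job is handed in; nothing more can be done
None
the job is handed in; nothing more can be done
```

I handed the job in at 17.1 s with the lever held down at about 0.98 rad, past the third click. No verdict was given, so none of the judged steps is confirmed.

- **Chop:** I took the brass chop from the bin and stood it in the ring, then let go. A wrist-camera check showed it upright, with its top at about 95 mm and within 1 mm of the ring's centre.
- **Tray:** I pushed it by the knob until it stopped. It travelled about 105 mm, not the expected 120 mm, so I think it did not start fully out. The side camera showed the foot and chop lined up to within about 2 mm, so I took the tray to be home. I had no direct reading of the joint.
- **Lever:** I pressed the grip from above along its arc. At the last check the fingers were pressing with about 14 N, and the camera put the grip's top at about 162 mm. The chop was still visible under the foot. I could not measure the foot's force on the chop directly.

**Not clean:** when the tray hit its stop earlier than I expected, the wrist force read 111 N, against a limit of 120 N. It may have been slightly higher between readings. I believe the fingers on the knob caused it, not the gripper's body, but I could not confirm that.

I did not touch the other stamps. I kept the arm clear of the jar, beaker and tape, and nothing looked moved in the later pictures that showed them, but I did not measure their final positions.

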